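# Find the high support pad and press it level

### The job

One of the four steel support pads on the black plate of the riser stands a few millimetres higher than the other three. Take the probe from its stand, touch it gently on the pads to find the high one, and press that pad down with the probe until it is level with the others; do not push the other pads down, press hard on the plate, or touch any pad with the fingers. Then put the probe back upright and fully home in its stand, and leave the other things on the table where they are.

Things in the scene. Friction and masses are not known exactly. Their poses are not given: they have to be found in the camera images.
- riser: Fixed riser, origin under its centre on the table, z up, yaw within 0.3. Steel foot 150 x 130 x 12 mm (x, y, z) and, centred and square above it, a level black plate 150 x 130 mm whose face is 56 to 72 mm above the table: set differently each time and not measured. Four steel pads, discs 16 mm across, near its corners: three have tops 4 mm above the face (within 0.3 mm), one is 3.5 to 6 mm higher.
- probe_grip (a point): Middle of the grip of the probe, a loose upright tool (about 120 g, 111 mm tall), z up its axis: black round grip 18 mm across, 70 mm long (this point half-way up, on the axis); below it a flange 32 mm across, 6 mm thick, its underside 41 mm below this point; then a steel tip 8 mm across, 35 mm long, ending flat 76 mm below this point.
- probe_tip (a point): Centre of the flat lower end of the probe's tip, 76 mm below the middle of the grip.
- stand_hole (a point): Centre of the mouth of the upright round hole (14 mm wide, 41 mm deep) in the probe's stand, a fixed dark steel block 70 x 70 x 45 mm; the mouth is in the middle of its top, 45 mm above the table. With the probe home its flange rests on the block's top and the tip hangs in the hole.
- lens_mount: Bystander: small lens mount on a post with a round foot 44 mm across, 106 mm tall. Origin: centre of its underside.
- filter_cases: Bystander: stack of four flat cases about 70 x 60 mm, 29 mm high. Origin: centre of its underside.
- driver: Bystander: screwdriver about 160 mm long lying on the table between riser and stand, about 30 mm thick at most. Origin: underside, near the middle.
- pad_place0 (a point): Table-level point straight below a pad's centre, at +55, +45 mm (x, y) in the riser's frame; it does not tell the pad's height. Like the rest, this pad is a friction fit: a touch of 3 to 4 N leaves it in place; about 10 N slides it straight down, where it stays without springing back. No stop marks the right level: it can be pushed too far.
- pad_place1 (a point): Table-level point straight below a pad's centre, at +55, -45 mm (x, y) in the riser's frame; it does not tell the pad's height. Pad as at pad_place0.
- pad_place2 (a point): Table-level point straight below a pad's centre, at -55, +45 mm (x, y) in the riser's frame; it does not tell the pad's height. Pad as at pad_place0.
- pad_place3 (a point): Table-level point straight below a pad's centre, at -55, -45 mm (x, y) in the riser's frame; it does not tell the pad's height. Pad as at pad_place0.
Things that resemble listed ones, but are neither listed nor needed, are in the scene too. What is shaped like the part that bears probe_grip but green or orange is not meant.

How it is judged (in metres and radians):
On the way, in this order (a step that is already met when the one before it is completed fails the run):
1. the probe is lifted out of its stand (z of probe_tip in the frame of stand_hole above 0.01 m), for 0.1 s.
2. the high pad is level with the others, within 1.5 mm (value of joint pad_a between -0.0015 and 0.0015 m), for 0.2 s.
At the end, for the whole second after the job is handed in: The high pad is within 1.5 mm of its proper level (4 mm above the plate), no other pad is pushed down by more than 2.5 mm, and the probe rests in its stand: upright within 0.08 rad, tip within 8 mm of the hole's axis and at least 31 mm below its mouth (home is 35 mm) (all of step 2 and value of joint each of pad_b, pad_c, pad_d above -0.0025 m and horizontal distance between probe_tip and stand_hole below 0.008 m and z of probe_tip in the frame of stand_hole below -0.031 m and angle between probe_grip's own z axis and vertical below 0.08 rad and linear speed of probe below 0.02 m/s); the robot touches nothing.
It fails at once if a pad that was already level is pushed down by more than 2.5 mm (value of joint any of pad_b, pad_c, pad_d below -0.0025 m).
It fails at once if the fingers touch a pad instead of the probe (contact force between the fingers and pad_a above 0.5 N or contact force between the fingers and pad_b above 0.5 N or contact force between the fingers and pad_c above 0.5 N or contact force between the fingers and pad_d above 0.5 N).
It fails at once if the probe is pressed on the plate itself with more than 35 N (contact force between probe and carrier above 35 N).
It fails at once if a bystander (lens mount, stack of cases, screwdriver) is moved by more than 20 mm (distance of any of lens_mount, filter_cases, driver from where it was at the start of the episode above 0.02 m).
It also fails if it takes over 70 s, if anything falls off the work surface, if the arm or the gripper's body presses on something with over 40 N, if the wrist force passes 120 N, or if a joint passes its speed limit or range.

### The arm

A 6-joint arm with a two-finger parallel gripper is mounted at the origin on the work surface. World frame = base frame: x ahead of the robot, y to its left, z up, the work surface at z = 0. Lengths are in mm, angles in rad, forces in N, time in s.
With the tool pointing down it reaches from about 350 to 875 mm from the base axis. Payload 4.2 kg.
Tool frame: the origin (TCP) lies where the fingers leave the gripper's body, on its centre line; the fingertips stand 73 mm ahead of it and the grasp point (between the pads) lies 54 mm ahead of it; z points along the fingers, y is the direction in which the jaws open and shut (so a half turn about z gives the same grasp; the last joint's range is limited). The gripper opens to 85 mm and grips with 20 to 120 N. Pads are 22 mm wide; open, the fingers measure 114 mm over their backs; the gripper's body (76 mm by 85 mm) begins 54 mm behind the grasp point. The pads swing forward as they close: fully open they stand 13 mm farther back than shut.
Start: joints at [-1.062, 0.385, 0.008, 0, -1.194, -0.259], TCP at [154.524, -605.576, 303.912] pointing down, gripper open.
Joint ranges: [-3.14, 3.14], [-1.21, 2.06], [-1.07, 1.41], [-3.16, 2.05], [-2.99, -0.16], [-3.1, 3.1]. Speed limits (rad/s): [2.79, 2.79, 3.14, 3.14, 3.14, 3.14].

### API

Orientations are given as a unit quaternion [x, y, z, w].
In Python, from bench import arm gives the robot as it stands.
- The arm moves only by the tool apply_moves, never from a script. Its argument "increments" is a list that holds one entry, the list of rows, each a list of 7 numbers: the shift along the tool's x, y, z scaled (see below), then the turn, a rotation vector about the tool's x, y, z scaled (see below), then the gripper's target within -1 to 1 (fully open at 1, half-way at 0, shut at -1). A call has 1 to 10 rows; each row is the pose to reach, as a shift and turn from the pose commanded when the call began, along the tool's axes at that moment; what a row does not reach only later rows make up. The controller multiplies each number of a shift by 100 mm and each number of a turn by 0.5 rad. A row lasts 1/10 s, in which the tool goes at most 50 mm and 8.59 degrees, less where a joint would pass 70% of its speed; a pose out of reach is approached as far as the arm can. A call with a number of a shift or a turn outside -1 to 1 is refused whole. A call with a gripper value outside its range is refused whole. The fingers move at their own pace and stop on an object; the grip force is fixed at half the most. Time passes only in rows, so rows that repeat a pose let the fingers close. It gives the time, the measured TCP pose, the force and the opening at its end, in the units of the state.
- arm.read_state(): the state, without advancing time (a new reading comes with each control period).
- arm.get_image(name): name is "scene" or "top" or "wrist"; returns a dict with "img" (420x560x3 uint8, red, green, blue), "fx", "fy", "cx", "cy" (pixels), "pose" (4x4, takes a point from camera to world coordinates). Camera axes: x right, y up, looking along -z (the intrinsics and any distortion apply to the point x, -y, -z); pixel columns grow to the right and rows downward; lengths in mm; the calibration is good to about 2 mm. The wrist camera is an equidistant fisheye: a pixel r from the principal point sees the ray r / f radians off the axis. A picture is of the moment at which its call begins. There is no depth.
- arm.job_done(): hands the job in, once; it reports no verdict.
Trained networks look in a picture, given as the dict that the camera call returned (one of the last four; its "shot" number tells which), for a name from the list of things; names that differ only in an ending like _2 or _b are one class to them, and where a whole thing is asked for, a point or a joint stands for the part that bears it (a point fixed in the world has none). Each returns a list of dicts, best first, with "conf" (0 to 1); they miss things now and then, are a little off and sometimes report something else, mostly with a low value. They report only what shows in the picture. A call takes as long as a camera call. They do not tell look-alikes from the thing itself.
- arm.outline_of(label, picture): "pixels" (420x560 bool, what is visible of it) and "box" ([centre column, centre row, width, height] in pixels, round what is visible of it).
- arm.mark_of(label, picture): "at" ([column, row] in pixels: a listed point, or the origin of a listed thing).
The state is a dict: "clock": time; "joints": joint angles; "joint_vel": joint speeds; "joint_efforts": joint torques, N m; "position": TCP position; "ee_rot": TCP orientation; "contact_force": force on the tool from outside, world axes, zero at the start; "wrist_torque": the same for the moment, N m; "gripper_width": finger opening in mm.
Only numpy, scipy, OpenCV 4.12 (cv2) and the standard library are available. Lean on these libraries where they do the work, as an engineer would, in place of code of your own. Each camera call takes 0.05 s, during which the arm holds its last target.

## Working session

There is one attempt and no reset: what is moved stays moved. The work goes in short steps, Python scripts to look and compute and a tool call to move; the robot and the scene stay as the last step left them, time stands still between calls to the robot, and variables do not carry over. Pictures are saved under pics/ and viewed, and the job is handed in when it is done.

Besides the shell and the picture viewer there is one more tool, called after "Emit:" by a JSON object that holds its "method" and its "body", one argument or row to a line. apply_moves: Moves the arm, as the interface text tells. Shifts and turns lie within -1 to 1; 1 stands for 100 mm of shift or 0.5 rad of turn. Its arguments: {"type":"object","properties":{"increments":{"type":"array"}},"required":["increments"]}

```bash
ls; mkdir -p pics; python3 - <<'E'
from bench import arm
import cv2,json
s=arm.read_state();print(s)
for n in("scene","top","wrist"):
    p=arm.get_image(n)
    cv2.imwrite(f"pics/{n}0.png",p["img"][:,:,::-1])
    print(n,p["fx"],p["fy"],p["cx"],p["cy"],p["pose"],[k for k in p])
    for l in["riser","probe_grip","probe_tip","stand_hole","lens_mount","filter_cases","driver","pad_place0","pad_place1","pad_place2","pad_place3"]:
        print(l,[(round(m["conf"],2),[round(float(v),1) for v in m["at"]]) for m in arm.mark_of(l,p)])
E
```

```text
pics
{'clock': 0.0, 'joints': array([-1.06241325e+00,  3.85568944e-01,  6.61922787e-03, -5.07396476e-04,
       -1.19399932e+00, -2.58607988e-01]), 'joint_vel': array([ 1.57840149e-03,  1.57101341e-03, -1.23527380e-03, -4.00826740e-05,
       -5.45121502e-04,  1.89451474e-03]), 'joint_efforts': array([ 1.01755500e-04, -3.92284691e+01,  1.88399649e+01,  4.18634623e+00,
       -4.65685269e-03, -4.54802318e-06]), 'position': array([ 154.41682498, -605.18249241,  302.8101036 ]), 'ee_rot': array([-1.24470205e-01,  9.92222734e-01,  1.08639953e-03, -1.84061625e-04]), 'contact_force': array([-0.87273684,  0.09493091, -0.42163313]), 'wrist_torque': array([-0.02761168, -0.03780834,  0.0023275 ]), 'gripper_width': 85.10630240471842}
scene 396.020703883985 396.020703883985 277.8971981779787 213.3565437693151 [[-2.19308649e-01 -6.18615970e-01  7.54465372e-01  1.16487129e+03]
 [ 9.75580240e-01 -1.48648991e-01  1.61699329e-01  1.53136788e+02]
 [ 1.21207293e-02  7.71503570e-01  6.36109526e-01  5.58130127e+02]
 [ 0.00000000e+00  0.00000000e+00  0.00000000e+00  1.00000000e+00]] ['img', 'fx', 'fy', 'cx
[... 1700 characters left out ...]

wrist 325.19226210127806 325.19226210127806 287.0330998524549 212.66939710246712 [[-2.45333299e-01 -9.16421720e-01 -3.16200574e-01  7.30190262e+01]
 [ 9.69438792e-01 -2.31904399e-01 -8.00548478e-02 -6.26301809e+02]
 [ 3.56973114e-05 -3.26177223e-01  9.45308636e-01  3.74626782e+02]
 [ 0.00000000e+00  0.00000000e+00  0.00000000e+00  1.00000000e+00]] ['img', 'fx', 'fy', 'cx', 'cy', 'pose', 'shot']
riser [(0.95, [460.1, 403.7]), (0.72, [547.4, 410.7])]
probe_grip []
probe_tip []
stand_hole [(0.83, [546.8, 410.3])]
lens_mount []
filter_cases []
driver []
pad_place0 [(0.96, [453.4, 389.9])]
pad_place1 [(0.96, [453.4, 389.9])]
pad_place2 [(0.96, [453.4, 389.9])]
pad_place3 [(0.96, [453.4, 389.9])]
```

View pics/scene0.png

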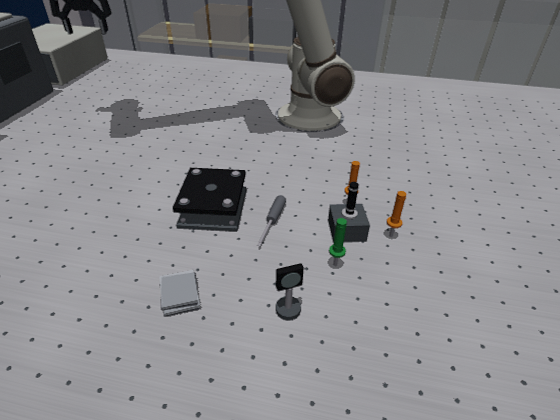

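View pics/top0.png

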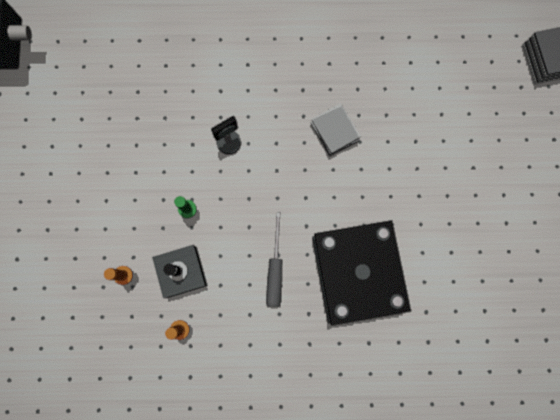

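View pics/wrist0.png

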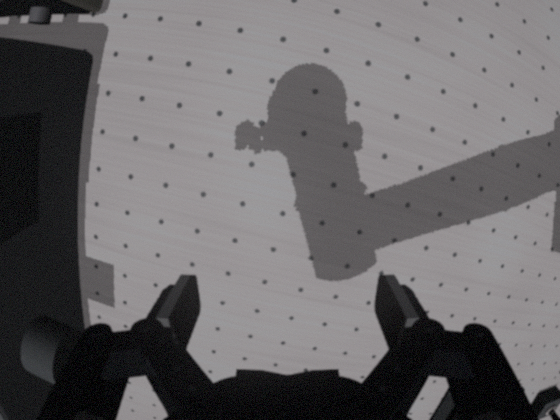

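The scene and top pictures show the black probe in its stand (scene 352,195; top 174,269), three coloured look-alikes around it, and the riser's four pads (top: 330,242 / 383,233 / 342,311 / 397,301). I'll zoom in for precise measurement.

```bash
cat > h.py <<'E'
import numpy as np,cv2
def ray(p,uv,fish=False):
    u=(uv[0]-p["cx"])/p["fx"];v=(uv[1]-p["cy"])/p["fy"]
    if fish:
        r=np.hypot(u,v);d=np.array([u/r*np.sin(r),-v/r*np.sin(r),-np.cos(r)]) if r>0 else np.array([0,0,-1.])
    else: d=np.array([u,-v,-1.])
    T=np.array(p["pose"]);d=T[:3,:3]@d
    return T[:3,3],d/np.linalg.norm(d)
def atz(p,uv,z,fish=False):
    o,d=ray(p,uv,fish);return o+d*(z-o[2])/d[2]
def proj(p,X,fish=False):
    T=np.array(p["pose"]);c=T[:3,:3].T@(np.array(X,float)-T[:3,3]);x,y,z=c[0],-c[1],-c[2]
    if fish:
        r=np.hypot(x,y);t=np.arctan2(r,z);return np.array([p["cx"]+p["fx"]*t*x/r,p["cy"]+p["fy"]*t*y/r])
    return np.array([p["cx"]+p["fx"]*x/z,p["cy"]+p["fy"]*y/z])
def tri(l):
    A=np.zeros((3,3));b=np.zeros(3)
    for o,d in l:
        M=np.eye(3)-np.outer(d,d);A+=M;b+=M@o
    X=np.linalg.solve(A,b);return X,[np.linalg.norm((np.eye(3)-np.outer(d,d))@(X-o)) for o,d in l]
E
python3 - <<'E'
import cv2,numpy as np
t=cv2.imread("pics/top0.png");s=cv2.imread("pics/scene0.png")
a=cv2.resize(t[215:330,305:415],None,fx=5,fy=5,interpolation=cv2.INTER_CUBIC);b=cv2.resize(s[155:240,165:255],None,fx=6,fy=6,interpolation=cv2.INTER_CUBIC)
c=cv2.resize(t[235:310,145:215],None,fx=7,fy=7,interpolation=cv2.INTER_CUBIC);d=cv2.resize(s[155:275,320:410],None,fx=5,fy=5,interpolation=cv2.INTER_CUBIC)
for i,k in enumerate((a,b,c,d)):cv2.imwrite(f"pics/z{i}.png",k)
def blobs(im,x0,y0,x1,y1,th):
    g=cv2.cvtColor(im,cv2.COLOR_BGR2GRAY)[y0:y1,x0:x1];n,l,st,_=cv2.connectedComponentsWithStats((g>th).astype(np.uint8))
    for i in range(1,n):
        if 20<st[i,4]<400:
            m=(l==i);w=m.astype(float);ys,xs=np.nonzero(m);print(round(xs.mean()+x0,2),round(ys.mean()+y0,2),st[i])
print("top");blobs(t,318,228,406,318,80)
print("scene");blobs(s,178,166,245,212,80)
E
```

```text
top
327.26 229.2 [ 0  0 27  5 74]
383.03 232.86 [ 60   0  11  11 102]
401.36 247.28 [ 76   0  12  57 368]
328.95 242.09 [  6   9  11  12 105]
320.42 301.88 [  0  46   9  44 204]
397.11 300.83 [ 74  67  11  12 107]
341.56 310.56 [ 18  77  12  12 112]
397.32 315.71 [65 84 23  6 65]
scene
199.62 171.7 [  0   0  67  29 354]
195.73 170.58 [14  3  8  4 26]
235.29 172.61 [54  5  8  4 28]
183.4 200.17 [ 2 32  8  5 35]
226.91 201.06 [45 33  9  5 34]
243.38 207.24 [64 35  3 11 21]
```

View pics/z0.png

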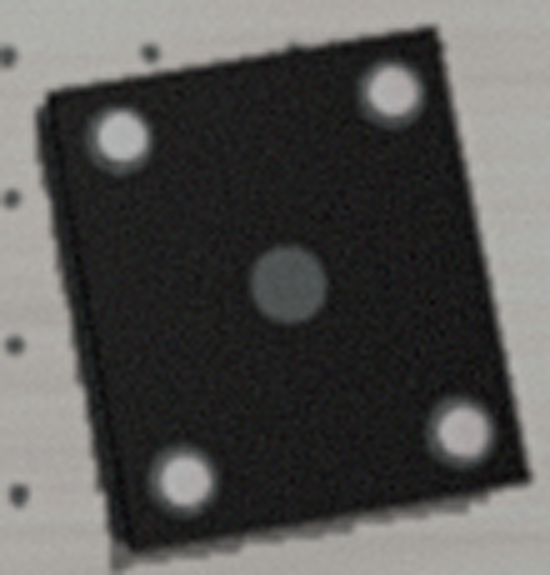

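View pics/z1.png

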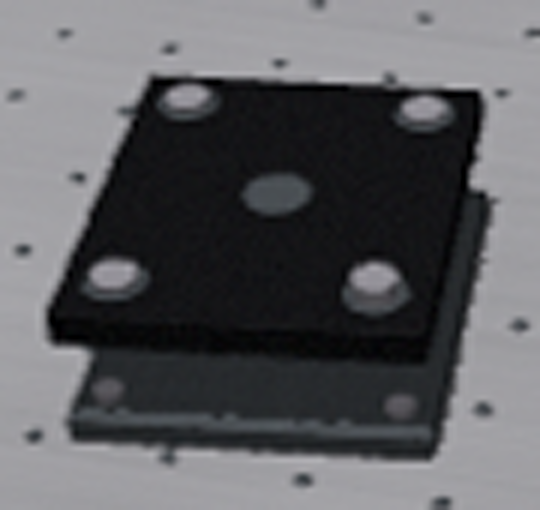

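View pics/z2.png

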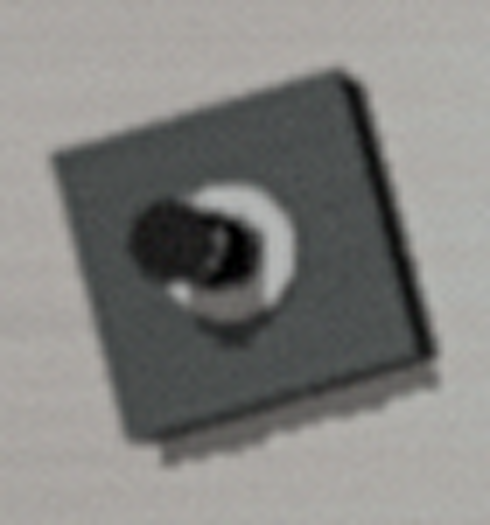

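View pics/z3.png

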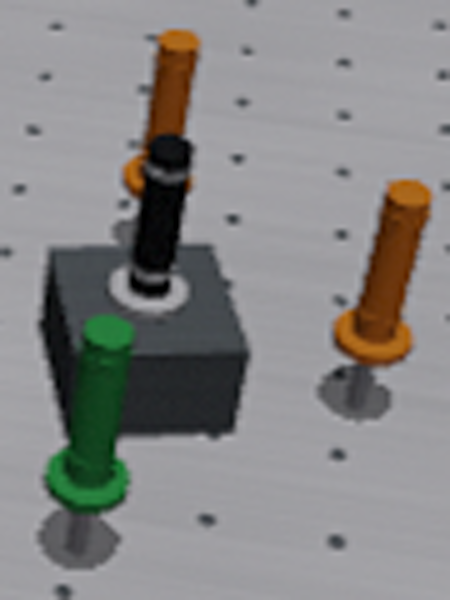

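```bash
python3 - <<'E'
from h import *
from bench import arm
t=arm.get_image("top");s=arm.get_image("scene")
np.set_printoptions(precision=2,suppress=True)
P={"++":((328.95,242.09),(226.91,201.06)),"+-":((383.03,232.86),(183.4,200.17)),"-+":((341.56,310.56),(235.29,172.61)),"--":((397.11,300.83),(195.73,170.58))}
for k,(a,b) in P.items():
    X,e=tri([ray(t,a),ray(s,b)]);print(k,X,e, atz(t,a,66),atz(t,a,74))
# plate centre disc
X,e=tri([ray(t,(305+289/5,215+285/5)),ray(s,(165+277/6,155+194/6))]);print("disc",X,e)
# plate corners top z0: TL,TR,BR,BL ; scene: 
tc=[(305+48/5,215+94/5),(305+436/5,215+28/5),(305+530/5,215+480/5),(305+132/5,215+550/5)]
sc=[(165+425/6,155+340/6),(165+50/6,155+318/6),(165+152/6,155+76/6),(165+483/6,155+92/6)]
for a,b in zip(tc,sc):print("corner",*tri([ray(t,a),ray(s,b)]))
# stand top corners
c=[(145+52/7,235+155/7),(145+345/7,235+68/7),(145+432/7,235+352/7),(145+130/7,235+438/7)]
q=np.array([atz(t,x,45) for x in c]);print(q,q.mean(0),[np.linalg.norm(q[i]-q[i-1]) for i in range(4)],[np.degrees(np.arctan2(*(q[i]-q[i-1])[1::-1])) for i in range(4)])
# grip top centre
print("griptop",tri([ray(t,(145+165/7,235+238/7)),ray(s,(320+172/5,155+145/5))]))
print("flange",atz(t,(145+238/7,235+252/7),51), atz(s,(320+149/5,155+288/5),51))
cs=[(320+48/5,155+248/5),(320+212/5,155+246/5),(320+247/5,155+352/5),(320+70/5,155+352/5)]
q=np.array([atz(s,x,45) for x in cs]);print(q,q.mean(0))
for n,uv in {"o1":(320+179/5,155+40/5),"o2":(320+408/5,155+190/5),"g":(320+107/5,155+330/5)}.items():print(n,atz(s,uv,111))
for n,uv in {"o1":(178-9,337),"o2":(110,276),"g":(182,204)}.items():print(n,atz(t,uv,111))
print("driver",[atz(t,x,15) for x in((278,213),(274,305))],"lens",atz(t,(225,128),100),atz(t,(230,142),0),"cases",atz(t,(335,130),29))
E
```

```text
++ [563.83 -81.88  63.32] [np.float64(0.34098469133628934), np.float64(0.3409846913362525)] [563.49 -81.23  66.  ] [562.77 -80.28  74.  ]
+- [ 577.88 -170.78   60.02] [np.float64(0.4607206918354954), np.float64(0.4607206918355992)] [ 577.09 -168.98   66.  ] [ 576.24 -167.18   74.  ]
-+ [455.06 -98.57  59.6 ] [np.float64(0.17817094270575423), np.float64(0.17817094270580647)] [455.29 -97.51  66.  ] [455.62 -96.4   74.  ]
-- [ 468.9  -187.63   59.96] [np.float64(0.27846780892839995), np.float64(0.2784678089283736)] [ 468.97 -185.87   66.  ] [ 469.17 -183.9    74.  ]
disc [ 515.19 -135.18   54.71] [np.float64(0.48333245645702855), np.float64(0.4833324564570282)]
corner [578.68 -59.6   51.56] [np.float64(0.2668529264790132), np.float64(0.2668529264790119)]
corner [ 598.13 -186.93   52.52] [np.float64(1.2348770144075716), np.float64(1.2348770144076577)]
corner [ 452.13 -209.43   54.06] [np.float64(0.7397054377074879), np.float64(0.7397054377073936)]
corner [432.47 -81.93  53.93] [np.float64(0.2625925712754908), np.float64(0.2625925712754564)]
[[545.04 206.17  45.  ]
 [564.38 137.91  45.  ]
[... 222 characters left out ...]
185588), np.float64(-74.17965620581731), np.float64(-162.6339991904991), np.float64(104.93282659283501)]
griptop (array([522.23, 165.19, 118.44]), [np.float64(0.051117331802368125), np.float64(0.051117331802326416)])
flange [521.62 161.4   51.  ] [527.01 165.28  51.  ]
[[502.73 121.87  45.  ]
 [485.16 189.    45.  ]
 [550.52 206.45  45.  ]
 [566.82 138.34  45.  ]] [526.31 163.92  45.  ]
o1 [433.38 162.58 111.  ]
o2 [520.   255.28 111.  ]
g [629.12 151.49 111.  ]
o1 [423.   164.41 111.  ]
o2 [513.45 254.18 111.  ]
g [621.34 147.75 111.  ]
driver [array([619.54,  -1.2 ,  15.  ]), array([464.07,   8.19,  15.  ])] lens [745.13  82.64 100.  ] [751.44  82.16   0.  ] cases [ 761.98 -102.61   29.  ]
```

The scene view shows the near-right pad (+x,+y, pad_place0) about 3.4 mm higher. Now moving toward the stand (about 523,163).

Emit:
{"method": "apply_moves", "body": {
  "increments": [
    [[-0.26, 0.31, 0, 0, 0, 0, 0.2], [-0.52, 0.62, 0, 0, 0, 0, 0.2], [-0.78, 0.93, 0, 0, 0, 0, 0.2]]
  ]
}}

```text
clock: 2.2
position: [207.4, -495.1, 303.7]
ee_rot: [-0.124, 0.992, 0.0, -0.0]
contact_force: [0.6, 0.3, 0.3]
gripper_width: 51.1
```

Emit:
{"method": "apply_moves", "body": {
  "increments": [
    [[-0.26, 0.31, 0, 0, 0, 0, 0.2], [-0.52, 0.62, 0, 0, 0, 0, 0.2], [-0.78, 0.93, 0, 0, 0, 0, 0.2]]
  ]
}}

```text
clock: 2.5
position: [260.1, -385.4, 304.1]
ee_rot: [-0.124, 0.992, -0.0, 0.0]
contact_force: [0.5, -0.2, 0.2]
gripper_width: 51.5
```

Emit:
{"method": "apply_moves", "body": {
  "increments": [
    [[-0.26, 0.31, 0, 0, 0, 0, 0.2], [-0.52, 0.62, 0, 0, 0, 0, 0.2], [-0.78, 0.93, 0, 0, 0, 0, 0.2]]
  ]
}}

```text
clock: 2.8
position: [312.7, -275.9, 304.3]
ee_rot: [-0.124, 0.992, -0.0, 0.0]
contact_force: [1.0, -0.6, 0.3]
gripper_width: 51.3
```

Emit:
{"method": "apply_moves", "body": {
  "increments": [
    [[-0.26, 0.31, 0, 0, 0, 0, 0.2], [-0.52, 0.62, 0, 0, 0, 0, 0.2], [-0.78, 0.93, 0, 0, 0, 0, 0.2]]
  ]
}}

```text
clock: 3.1
position: [365.2, -166.4, 304.4]
ee_rot: [-0.125, 0.992, -0.0, 0.001]
contact_force: [0.5, -0.8, -0.4]
gripper_width: 51.2
```

Emit:
{"method": "apply_moves", "body": {
  "increments": [
    [[-0.26, 0.31, 0, 0, 0, 0, 0.2], [-0.52, 0.62, 0, 0, 0, 0, 0.2], [-0.78, 0.93, 0, 0, 0, 0, 0.2]]
  ]
}}

```text
clock: 3.4
position: [417.9, -56.9, 304.4]
ee_rot: [-0.125, 0.992, 0.0, 0.001]
contact_force: [0.5, -1.0, 0.9]
gripper_width: 51.3
```

Emit:
{"method": "apply_moves", "body": {
  "increments": [
    [[-0.26, 0.31, 0, 0, 0, 0, 0.2], [-0.52, 0.62, 0, 0, 0, 0, 0.2], [-0.78, 0.93, 0, 0, 0, 0, 0.2], [-0.78, 0.93, 0, 0, 0, 0, 0.2]]
  ]
}}

```text
clock: 3.8
position: [472.0, 54.2, 303.9]
ee_rot: [-0.127, 0.992, 0.0, 0.001]
contact_force: [-0.8, -0.5, 1.1]
gripper_width: 51.0
```

```bash
python3 - <<'E'
from h import *
from bench import arm
np.set_printoptions(precision=3,suppress=True)
s=arm.read_state();print(s["position"],s["ee_rot"],s["joints"],s["contact_force"],s["clock"],s["gripper_width"])
p=arm.get_image("wrist");cv2.imwrite("pics/w1.png",p["img"][:,:,::-1])
for X in((523,163,121),(523,163,51)):print(proj(p,X,True))
for l in("probe_grip","stand_hole","probe_tip"):
    print(l,[(round(m["conf"],2),m["at"]) for m in arm.mark_of(l,p)])
s=arm.read_state();print(s["position"],s["contact_force"])
E
```

```text
[472.045  54.216 303.903] [-0.127  0.992  0.     0.001] [ 0.457  0.127 -0.346  0.    -1.097 -1.774] [-0.752 -0.458  1.063] 3.8 50.9797951171183
[385.329 285.572]
[368.967 253.174]
probe_grip [(0.89, [329.2, 336.8]), (0.79, [449.2, 274.9]), (0.69, [408.8, 183.7]), (0.64, [376.7, 264.2])]
stand_hole [(0.7, [367.7, 252.4])]
probe_tip [(0.81, [424.6, 245.7]), (0.72, [331.5, 304.3])]
[469.577  50.276 303.829] [ 0.065  0.347 -0.485]
```

View pics/w1.png

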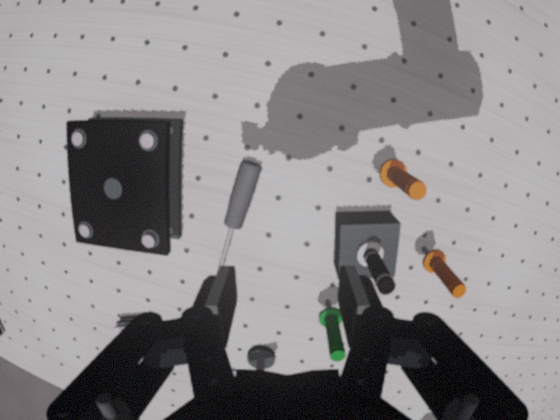

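The wrist view shows the stand at (369,252) where predicted, so the estimate holds. Continue over it.

Emit:
{"method": "apply_moves", "body": {
  "increments": [
    [[-0.26, 0.31, 0, 0, 0, 0, 0.2], [-0.52, 0.64, 0, 0, 0, 0, 0.2], [-0.79, 0.96, 0.2, 0, 0, 0, 0.2], [-0.79, 0.96, 0.5, 0, 0, 0, 0.2], [-0.79, 0.96, 0.5, 0, 0, 0, 0.2], [-0.79, 0.96, 0.5, 0, 0, 0, 0.2], [-0.79, 0.96, 0.5, 0, 0, 0, 0.2]]
  ]
}}

```text
clock: 4.7
position: [523.3, 162.5, 255.9]
ee_rot: [-0.124, 0.992, 0.0, 0.001]
contact_force: [-0.1, -0.2, -0.5]
gripper_width: 51.4
```

```bash
python3 - <<'E'
from h import *
from bench import arm
np.set_printoptions(precision=3,suppress=True)
p=arm.get_image("wrist");s=arm.read_state();print(s["position"],s["ee_rot"],s["contact_force"],s["clock"],s["gripper_width"])
cv2.imwrite("pics/w2.png",cv2.resize(p["img"][:,:,::-1],None,fx=1.4,fy=1.4,interpolation=cv2.INTER_CUBIC))
for X in((523,163,121),(523,163,51)):print(proj(p,X,True)*1.4)
t=arm.get_image("top");cv2.imwrite("pics/t2.png",t["img"][:,:,::-1])
E
```

```text
[523.335 162.616 255.962] [-0.124  0.992  0.001  0.002] [-0.922 -0.465  0.291] 4.75 50.99291841382043
[403.121 322.085]
[402.786 280.068]
```

View pics/w2.png

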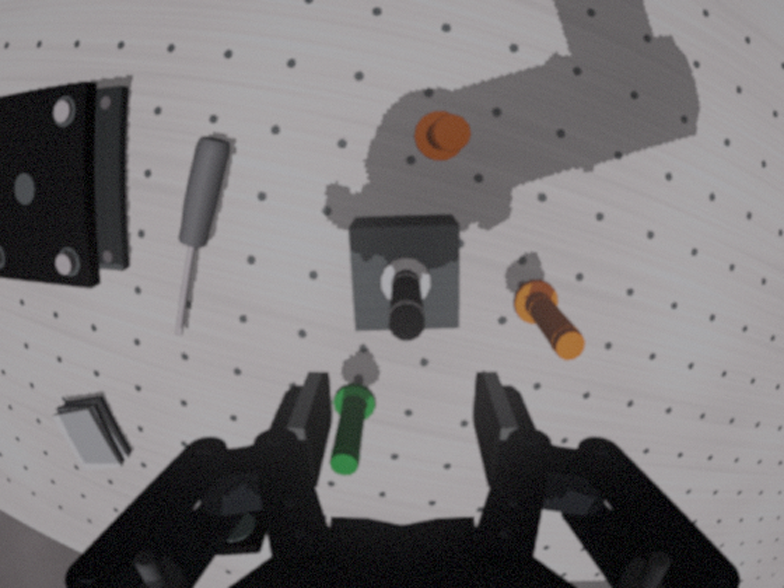

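Grip top at (407,321), flange (406,283): about 2 mm to +y of the current centre line. Descend and grip.

Emit:
{"method": "apply_moves", "body": {
  "increments": [
    [[-0.01, 0.02, 0.3, 0, 0, 0, 0.2], [-0.01, 0.02, 0.6, 0, 0, 0, 0.2], [-0.01, 0.02, 0.8, 0, 0, 0, 0.2], [-0.01, 0.02, 1, 0, 0, 0, 0.2], [-0.01, 0.02, 1, 0, 0, 0, 0.2]]
  ]
}}

```text
clock: 5.3
position: [522.3, 164.6, 152.5]
ee_rot: [-0.124, 0.992, -0.001, -0.002]
contact_force: [-0.1, 0.3, -0.2]
gripper_width: 51.2
```

Emit:
{"method": "apply_moves", "body": {
  "increments": [
    [[0, 0, 0.12, 0, 0, 0, 0.2], [0, 0, 0.12, 0, 0, 0, 0.2], [0, 0, 0.12, 0, 0, 0, 0.2], [0, 0, 0.12, 0, 0, 0, 0.2], [0, 0, 0.12, 0, 0, 0, 0.2]]
  ]
}}

```text
clock: 5.8
position: [523.6, 165.7, 142.6]
ee_rot: [-0.125, 0.992, 0.0, 0.001]
contact_force: [-0.1, 0.6, 0.1]
gripper_width: 51.3
```

```bash
python3 - <<'E'
from h import *
from bench import arm
np.set_printoptions(precision=3,suppress=True)
p=arm.get_image("wrist");s=arm.read_state();print(s["position"],s["ee_rot"],s["contact_force"],s["clock"],s["gripper_width"])
cv2.imwrite("pics/w3.png",cv2.resize(p["img"][:,:,::-1],None,fx=1.4,fy=1.4,interpolation=cv2.INTER_CUBIC))
for X in((523.5,164.5,121),(523.5,164.5,51)):print(proj(p,X,True)*1.4)
E
```

```text
[523.549 165.692 142.483] [-0.125  0.992  0.     0.001] [ 0.101  0.523 -0.501] 5.85 51.12155675353026
[397.866 481.585]
[399.117 362.877]
```

View pics/w3.png

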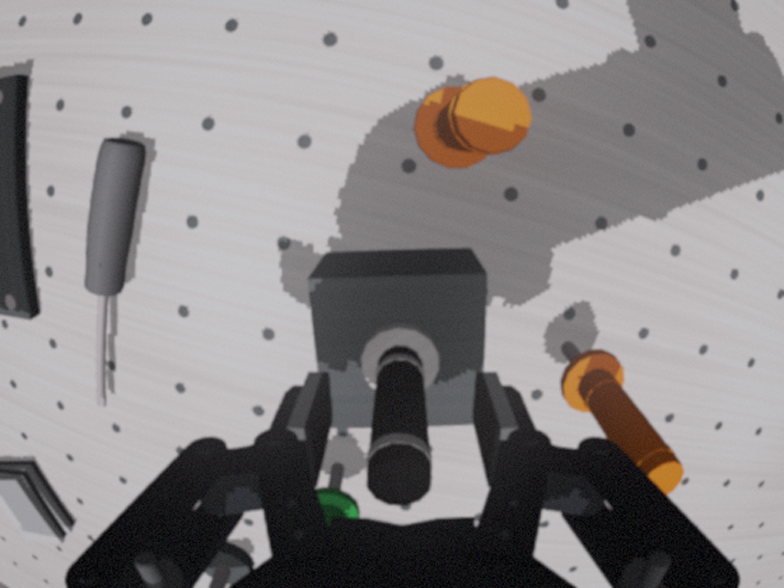

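Probe stands centred between the pads (400,430). Close, then lift.

Emit:
{"method": "apply_moves", "body": {
  "increments": [
    [[0, 0, 0, 0, 0, 0, -1], [0, 0, 0, 0, 0, 0, -1], [0, 0, 0, 0, 0, 0, -1], [0, 0, 0, 0, 0, 0, -1], [0, 0, 0, 0, 0, 0, -1], [0, 0, 0, 0, 0, 0, -1], [0, 0, 0, 0, 0, 0, -1], [0, 0, 0, 0, 0, 0, -1]]
  ]
}}

```text
clock: 6.65
position: [523.4, 165.5, 142.1]
ee_rot: [-0.125, 0.992, -0.0, 0.0]
contact_force: [-0.3, -1.0, 3.0]
gripper_width: 16.9
```

```bash
python3 - <<'E'
from h import *
from bench import arm
np.set_printoptions(precision=3,suppress=True)
for i in range(3):
    p=arm.get_image("wrist");s=arm.read_state();print(s["position"],s["ee_rot"],s["contact_force"],s["wrist_torque"],s["clock"],s["gripper_width"])
cv2.imwrite("pics/w4.png",cv2.resize(p["img"][:,:,::-1],None,fx=1.4,fy=1.4,interpolation=cv2.INTER_CUBIC))
E
```

```text
[523.431 165.552 142.073] [-0.125  0.992  0.     0.   ] [ 0.333 -0.767  2.061] [-0.125  0.112 -0.063] 6.7 16.825659174514417
[523.407 165.527 142.075] [-0.125  0.992 -0.     0.   ] [-0.653 -0.584  3.512] [-0.142  0.205  0.033] 6.75 16.717418245996257
[523.42  165.531 142.061] [-0.125  0.992 -0.     0.   ] [-1.136 -0.376  3.458] [-0.089  0.165  0.034] 6.8 16.535541828031388
```

View pics/w4.png

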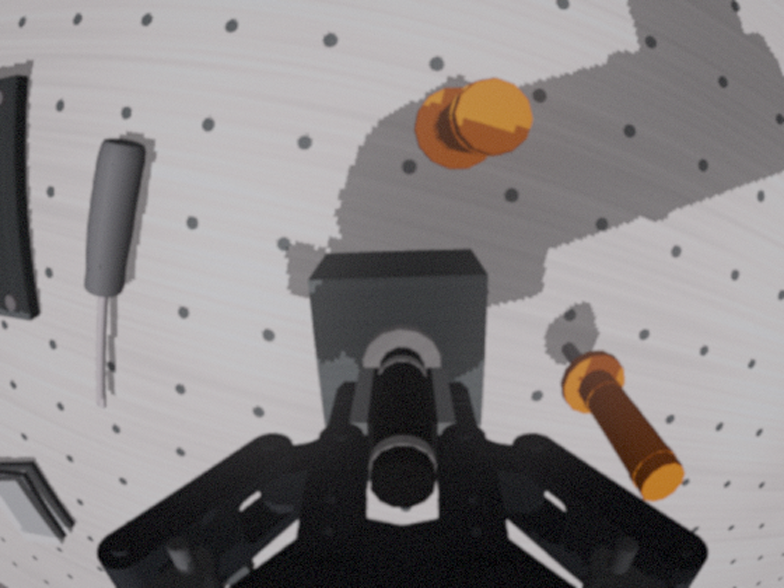

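Emit:
{"method": "apply_moves", "body": {
  "increments": [
    [[0, 0, -0.1, 0, 0, 0, -1], [0, 0, -0.3, 0, 0, 0, -1], [0, 0, -0.5, 0, 0, 0, -1], [0, 0, -0.7, 0, 0, 0, -1], [0, 0, -0.8, 0, 0, 0, -1], [0, 0, -0.8, 0, 0, 0, -1], [0, 0, -0.8, 0, 0, 0, -1]]
  ]
}}

```text
clock: 7.5
position: [522.8, 165.3, 221.2]
ee_rot: [-0.124, 0.992, -0.0, -0.001]
contact_force: [-0.9, -0.8, -1.6]
gripper_width: 16.4
```

```bash
python3 - <<'E'
from h import *
from bench import arm
np.set_printoptions(precision=3,suppress=True)
for i in range(3):
    p=arm.get_image("wrist");s=arm.read_state();print(s["position"],s["ee_rot"],s["contact_force"],s["wrist_torque"],s["clock"],s["gripper_width"])
cv2.imwrite("pics/w5.png",cv2.resize(p["img"][:,:,::-1],None,fx=1.4,fy=1.4,interpolation=cv2.INTER_CUBIC))
c=arm.get_image("scene");cv2.imwrite("pics/s5.png",cv2.resize(c["img"][60:270,230:510,::-1],None,fx=2.8,fy=2.8,interpolation=cv2.INTER_CUBIC))
for X in((523.5,165.5,166),(523.5,165.5,90)):print((proj(c,X)-[230,60])*2.8)
E
```

```text
[522.686 165.251 220.739] [-0.124  0.992 -0.    -0.001] [ 0.384 -0.364 -2.853] [0.046 0.003 0.002] 7.55 16.800057270348322
[522.741 165.228 220.61 ] [-0.124  0.992 -0.    -0.001] [ 0.018 -0.531 -1.581] [ 0.06  -0.031  0.039] 7.6 16.827970610793464
[522.836 165.259 220.654] [-0.124  0.992 -0.    -0.001] [-0.438  0.014 -1.722] [-0.028 -0.033 -0.007] 7.65 16.562209777717115
[358.462 289.307]
[343.241 381.384]
```

View pics/w5.png

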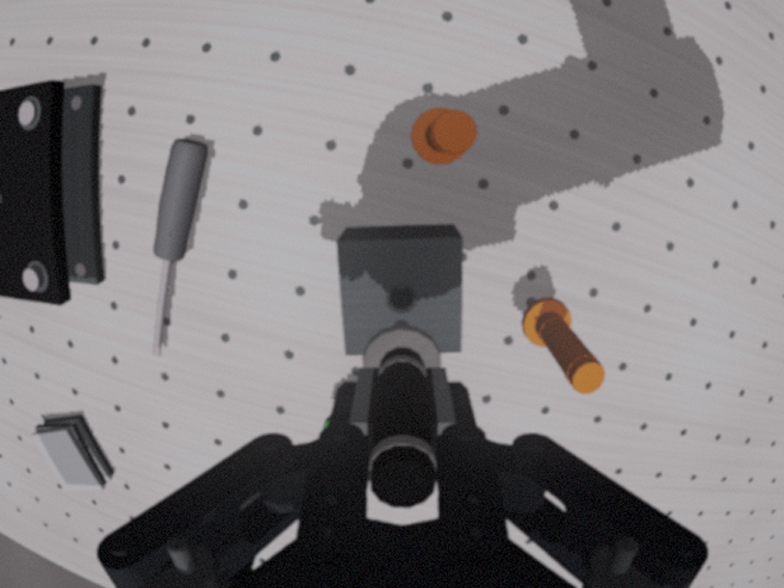

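View pics/s5.png

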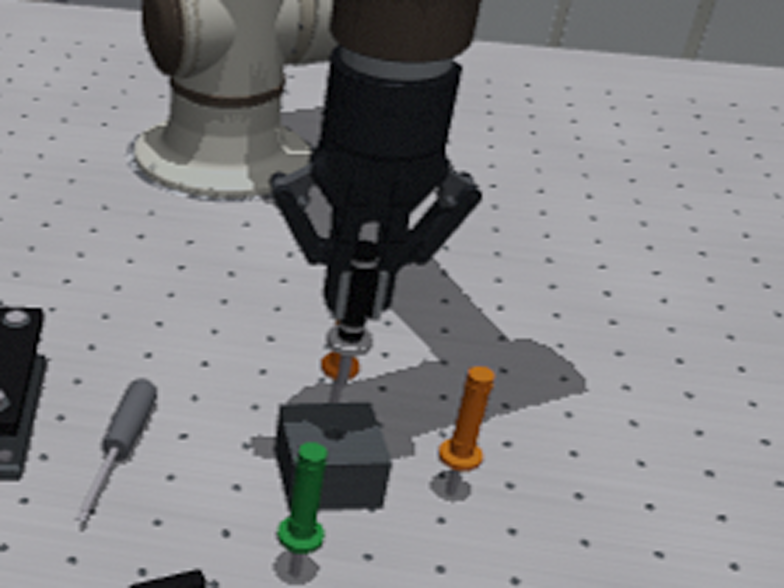

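Probe lifted and upright; the empty hole shows at (402,298) in the wrist picture. Work out the hole's position, and the probe's offset from the TCP.

```bash
python3 - <<'E'
from h import *
from bench import arm
np.set_printoptions(precision=2,suppress=True)
p=arm.get_image("wrist");s=arm.read_state();print(s["position"],s["clock"])
print("hole",atz(p,(402/1.4,298/1.4),45,True))
print("griptop",atz(p,(403/1.4,476/1.4),199.6,True),"flange",atz(p,(401.5/1.4,365/1.4),129.6,True))
m=arm.mark_of("stand_hole",p);print([(q["conf"],q["at"],atz(p,q["at"],45,True)) for q in m])
pads=np.array([[563.8,-81.9],[577.9,-170.8],[455.1,-98.6],[468.9,-187.6]])
mod=np.array([[55,45],[55,-45],[-55,45],[-55,-45.]])
c=pads.mean(0);yaw=np.arctan2(*[sum(np.cross(mod,pads-c)),sum((mod*(pads-c)).sum(1))]);R=np.array([[np.cos(yaw),-np.sin(yaw)],[np.sin(yaw),np.cos(yaw)]])
print(c,yaw,mod@R.T+c)
# wrist views of pads
for X in np.c_[mod@R.T+c,[63.5,60,60,60]]:print(proj(p,X,True)*1.4)
E
```

```text
[523.06 165.38 220.95] 7.75
hole [523.68 165.39  45.  ]
griptop [520.07 164.79 199.6 ] flange [523.01 165.04 129.6 ]
[(0.68, [286.0, 215.6], array([526.17, 165.07,  45.  ]))]
[ 516.42 -134.72] 0.15383764174634784 [[ 563.88  -81.83]
 [ 577.67 -170.77]
 [ 455.18  -98.68]
 [ 468.97 -187.62]]
[ 32.31 276.44]
[-34.96 267.45]
[ 27.71 111.38]
[-44.58 125.12]<stdin>:10: DeprecationWarning: Arrays of 2-dimensional vectors are deprecated. Use arrays of 3-dimensional vectors instead. (deprecated in NumPy 2.0)
```

Emit:
{"method": "apply_moves", "body": {
  "increments": [
    [[0.1, -0.18, 0, 0, 0, 0, -1], [0.26, -0.48, 0, 0, 0, 0, -1], [0.436, -0.797, 0, 0, 0, 0, -1]]
  ]
}}

```text
clock: 8.1
position: [500.2, 76.4, 221.6]
ee_rot: [-0.125, 0.992, -0.0, -0.0]
contact_force: [0.0, 0.1, -1.4]
gripper_width: 16.8
```

Emit:
{"method": "apply_moves", "body": {
  "increments": [
    [[0.14, -0.26, 0, 0, 0, 0, -1], [0.28, -0.52, 0, 0, 0, 0, -1], [0.436, -0.797, 0, 0, 0, 0, -1]]
  ]
}}

```text
clock: 8.4
position: [477.3, -12.2, 221.9]
ee_rot: [-0.125, 0.992, -0.0, -0.0]
contact_force: [0.5, -0.4, -1.5]
gripper_width: 17.0
```

Emit:
{"method": "apply_moves", "body": {
  "increments": [
    [[0.14, -0.26, 0, 0, 0, 0, -1], [0.28, -0.52, 0, 0, 0, 0, -1], [0.4, -0.74, 0, 0, 0, 0, -1], [0.436, -0.797, 0, 0, 0, 0, -1], [0.436, -0.797, 0, 0, 0, 0, -1], [0.436, -0.797, 0, 0, 0, 0, -1]]
  ]
}}

```text
clock: 9.0
position: [455.7, -98.3, 221.9]
ee_rot: [-0.125, 0.992, 0.0, 0.0]
contact_force: [0.1, 0.3, -2.7]
gripper_width: 16.6
```

```bash
cat > st.py <<'E'
from h import *
from bench import arm
np.set_printoptions(precision=2,suppress=True)
F=[];P=[]
for i in range(4):
    p=arm.get_image("wrist");s=arm.read_state();F.append(s["contact_force"]);P.append(s["position"])
print(np.mean(P,0),"F",np.mean(F,0),np.std(F,0)[2],s["joints"],s["clock"])
E
python3 - <<'E'
from st import *
cv2.imwrite("pics/w6.png",cv2.resize(p["img"][:,:,::-1],None,fx=1.4,fy=1.4,interpolation=cv2.INTER_CUBIC))
c=arm.get_image("scene");cv2.imwrite("pics/s6.png",cv2.resize(c["img"][60:270,120:400,::-1],None,fx=2.8,fy=2.8,interpolation=cv2.INTER_CUBIC))
E
```

```text
[455.97 -97.86 221.93] F [ 0.06  0.43 -1.35] 0.6455847651213764 [ 0.14  0.2  -0.49 -0.   -0.88 -1.46] 9.2
```

View pics/w6.png

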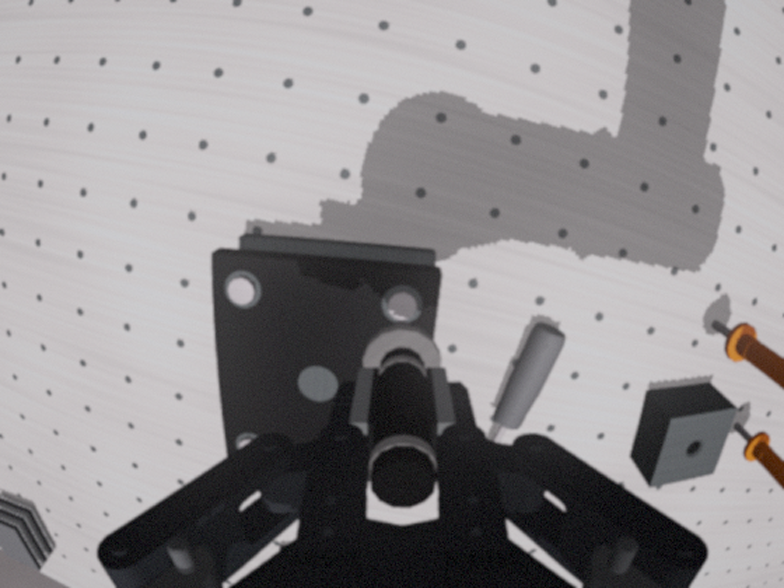

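View pics/s6.png

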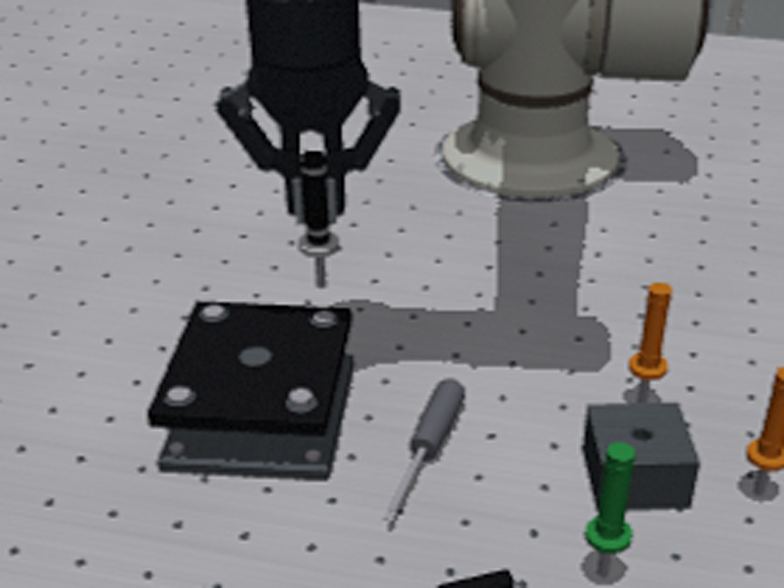

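Emit:
{"method": "apply_moves", "body": {
  "increments": [
    [[0, 0, 0.05, 0, 0, 0, -1], [0, 0, 0.15, 0, 0, 0, -1], [0, 0, 0.23, 0, 0, 0, -1], [0, 0, 0.25, 0, 0, 0, -1], [0, 0, 0.25, 0, 0, 0, -1], [0, 0, 0.25, 0, 0, 0, -1]]
  ]
}}

```text
clock: 9.85
position: [455.9, -98.5, 196.9]
ee_rot: [-0.125, 0.992, -0.0, 0.0]
contact_force: [-0.1, -0.1, -0.7]
gripper_width: 17.1
```

```bash
python3 - <<'E'
from st import *
cv2.imwrite("pics/w7.png",p["img"][200:,200:360,::-1])
c=arm.get_image("scene");cv2.imwrite("pics/s7.png",cv2.resize(c["img"][120:240,160:280,::-1],None,fx=5,fy=5,interpolation=cv2.INTER_CUBIC))
E
```

```text
[455.92 -98.5  197.17] F [ 0.12  0.23 -1.45] 0.2569368749640384 [ 0.14  0.23 -0.52  0.   -0.82 -1.46] 10.05
```

View pics/s7.png

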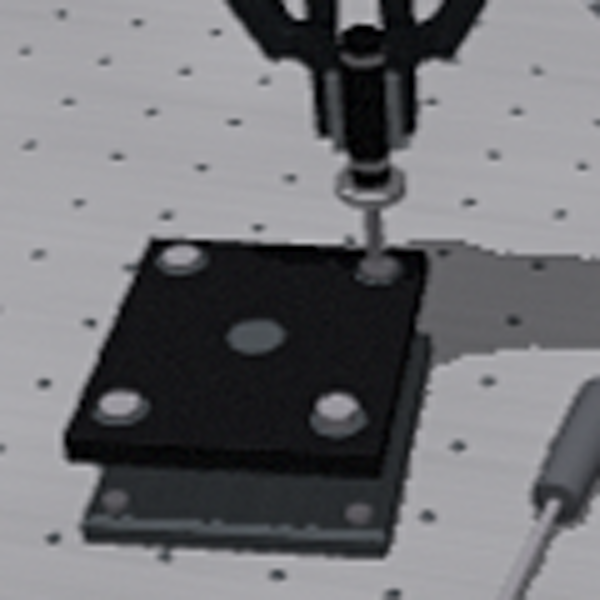

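Emit:
{"method": "apply_moves", "body": {
  "increments": [
    [[0, 0, 0.01, 0, 0, 0, -1], [0, 0, 0.02, 0, 0, 0, -1], [0, 0, 0.02, 0, 0, 0, -1]]
  ]
}}

```text
clock: 10.4
position: [455.6, -98.5, 194.8]
ee_rot: [-0.125, 0.992, 0.0, -0.0]
contact_force: [-0.0, 0.5, -1.4]
gripper_width: 16.6
```

Emit:
{"method": "apply_moves", "body": {
  "increments": [
    [[0, 0, 0.005, 0, 0, 0, -1], [0, 0, 0.005, 0, 0, 0, -1]]
  ]
}}

```text
clock: 10.6
position: [455.7, -98.5, 194.3]
ee_rot: [-0.125, 0.992, 0.0, -0.0]
contact_force: [-0.4, -0.2, -1.5]
gripper_width: 16.6
```

Emit:
{"method": "apply_moves", "body": {
  "increments": [
    [[0, 0, 0.005, 0, 0, 0, -1], [0, 0, 0.005, 0, 0, 0, -1]]
  ]
}}

```text
clock: 10.8
position: [455.8, -98.5, 194.1]
ee_rot: [-0.125, 0.992, -0.0, 0.0]
contact_force: [-0.5, 0.8, -0.1]
gripper_width: 16.4
```

Emit:
{"method": "apply_moves", "body": {
  "increments": [
    [[0, 0, 0.004, 0, 0, 0, -1], [0, 0, 0.004, 0, 0, 0, -1]]
  ]
}}

```text
clock: 11.0
position: [455.9, -98.5, 194.1]
ee_rot: [-0.125, 0.992, -0.0, 0.0]
contact_force: [-1.4, 1.1, 3.8]
gripper_width: 16.3
```

```bash
python3 -c "from st import *"
```

```text
[455.92 -98.48 194.06] F [-1.52  0.34  5.4 ] 0.28006427538392104 [ 0.14  0.24 -0.52  0.   -0.81 -1.46] 11.2
```

Contact on pad 2 at measured TCP z = 194.06. Back off and go to pad 3.

Emit:
{"method": "apply_moves", "body": {
  "increments": [
    [[0, 0, -0.05, 0, 0, 0, -1], [0, 0, -0.15, 0, 0, 0, -1], [0.02, -0.2, -0.2, 0, 0, 0, -1], [0.05, -0.5, -0.2, 0, 0, 0, -1], [0.07, -0.75, -0.2, 0, 0, 0, -1], [0.086, -0.89, -0.15, 0, 0, 0, -1], [0.086, -0.89, -0.05, 0, 0, 0, -1], [0.086, -0.89, -0.03, 0, 0, 0, -1], [0.086, -0.89, -0.03, 0, 0, 0, -1]]
  ]
}}

```text
clock: 12.1
position: [468.8, -186.2, 195.7]
ee_rot: [-0.125, 0.992, 0.0, -0.001]
contact_force: [-0.4, -1.3, -0.8]
gripper_width: 17.0
```

```bash
python3 - <<'E'
from st import *
c=arm.get_image("scene");cv2.imwrite("pics/s8.png",cv2.resize(c["img"][120:240,160:280,::-1],None,fx=5,fy=5,interpolation=cv2.INTER_CUBIC))
E
```

```text
[ 469.41 -186.21  196.56] F [-0.19 -0.18 -1.13] 0.7483565778707034 [-0.06  0.29 -0.43  0.   -0.85 -1.26] 12.3
```

View pics/s8.png

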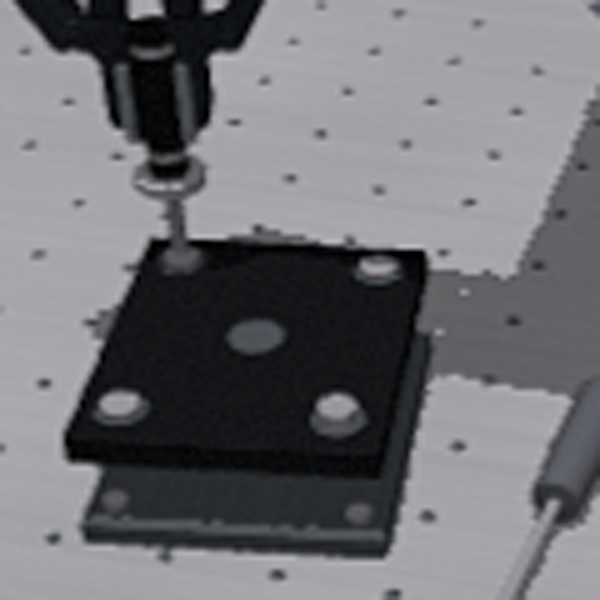

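Tip is over pad 3.

Emit:
{"method": "apply_moves", "body": {
  "increments": [
    [[0, 0, 0.008, 0, 0, 0, -1], [0, 0, 0.015, 0, 0, 0, -1], [0, 0, 0.015, 0, 0, 0, -1]]
  ]
}}

```text
clock: 12.65
position: [469.3, -186.8, 195.0]
ee_rot: [-0.125, 0.992, 0.0, -0.0]
contact_force: [-0.9, 0.0, -1.8]
gripper_width: 16.6
```

Emit:
{"method": "apply_moves", "body": {
  "increments": [
    [[0, 0, 0.005, 0, 0, 0, -1], [0, 0, 0.005, 0, 0, 0, -1]]
  ]
}}

```text
clock: 12.85
position: [469.4, -186.9, 194.5]
ee_rot: [-0.125, 0.992, 0.0, -0.0]
contact_force: [0.1, 0.0, -0.8]
gripper_width: 16.9
```

Emit:
{"method": "apply_moves", "body": {
  "increments": [
    [[0, 0, 0.004, 0, 0, 0, -1], [0, 0, 0.004, 0, 0, 0, -1]]
  ]
}}

```text
clock: 13.05
position: [469.4, -186.9, 194.3]
ee_rot: [-0.125, 0.992, -0.0, 0.0]
contact_force: [-0.2, -0.4, -0.4]
gripper_width: 16.6
```

```bash
python3 -c "from st import *"
```

```text
[ 469.43 -186.88  194.26] F [-0.75  0.7   0.46] 0.6189313475431883 [-0.06  0.3  -0.43  0.   -0.84 -1.26] 13.25
```

Pad 3 touches at 194.26. Next pad 1.

Emit:
{"method": "apply_moves", "body": {
  "increments": [
    [[0, 0, -0.05, 0, 0, 0, -1], [0, 0, -0.15, 0, 0, 0, -1], [-0.15, -0.02, -0.2, 0, 0, 0, -1], [-0.45, -0.05, -0.2, 0, 0, 0, -1], [-0.75, -0.08, -0.2, 0, 0, 0, -1], [-0.95, -0.1, -0.2, 0, 0, 0, -1]]
  ]
}}

```text
clock: 13.85
position: [566.0, -172.8, 215.1]
ee_rot: [-0.125, 0.992, -0.0, 0.001]
contact_force: [0.3, 0.3, -2.6]
gripper_width: 16.4
```

Emit:
{"method": "apply_moves", "body": {
  "increments": [
    [[-0.13, -0.01, 0.05, 0, 0, 0, -1], [-0.13, -0.01, 0.14, 0, 0, 0, -1], [-0.13, -0.01, 0.17, 0, 0, 0, -1], [-0.13, -0.01, 0.17, 0, 0, 0, -1]]
  ]
}}

```text
clock: 14.25
position: [575.1, -171.0, 196.0]
ee_rot: [-0.124, 0.992, 0.0, -0.002]
contact_force: [-0.0, 0.3, -0.6]
gripper_width: 16.4
```

```bash
python3 - <<'E'
from st import *
c=arm.get_image("scene");cv2.imwrite("pics/s9.png",cv2.resize(c["img"][120:240,160:280,::-1],None,fx=5,fy=5,interpolation=cv2.INTER_CUBIC))
E
```

```text
[ 576.03 -171.03  197.26] F [-0.28 -0.38 -1.07] 0.3423290536330086 [-0.02  0.44 -0.2   0.   -0.94 -1.3 ] 14.45
```

View pics/s9.png

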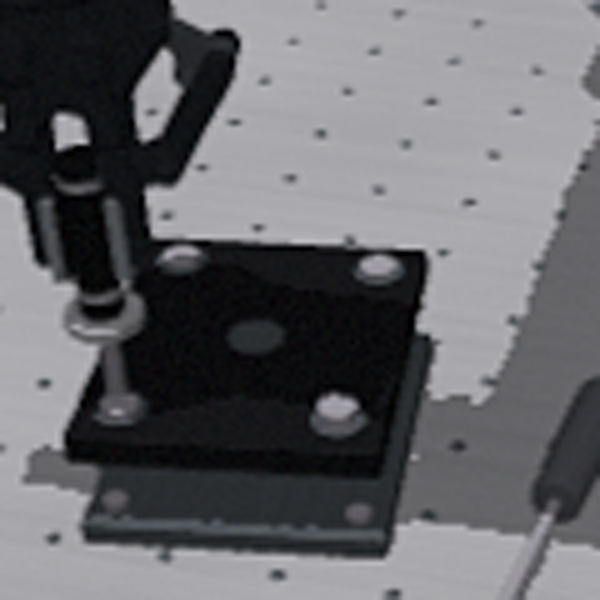

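Emit:
{"method": "apply_moves", "body": {
  "increments": [
    [[-0.01, 0, 0.01, 0, 0, 0, -1], [-0.01, 0, 0.02, 0, 0, 0, -1], [-0.01, 0, 0.02, 0, 0, 0, -1], [-0.01, 0, 0.02, 0, 0, 0, -1]]
  ]
}}

```text
clock: 14.9
position: [577.7, -170.6, 195.1]
ee_rot: [-0.125, 0.992, 0.0, -0.0]
contact_force: [0.5, -0.2, -1.1]
gripper_width: 16.9
```

Emit:
{"method": "apply_moves", "body": {
  "increments": [
    [[0, 0, 0.005, 0, 0, 0, -1], [0, 0, 0.005, 0, 0, 0, -1]]
  ]
}}

```text
clock: 15.1
position: [577.7, -170.5, 194.5]
ee_rot: [-0.125, 0.992, 0.0, -0.0]
contact_force: [0.2, 0.8, -1.7]
gripper_width: 16.3
```

Emit:
{"method": "apply_moves", "body": {
  "increments": [
    [[0, 0, 0.004, 0, 0, 0, -1], [0, 0, 0.004, 0, 0, 0, -1]]
  ]
}}

```text
clock: 15.3
position: [577.7, -170.6, 194.2]
ee_rot: [-0.125, 0.992, -0.0, -0.0]
contact_force: [1.0, -0.1, -0.9]
gripper_width: 16.6
```

```bash
python3 -c "from st import *"
```

```text
[ 577.73 -170.55  194.2 ] F [ 0.06  0.27 -1.38] 0.1774713653128246 [-0.02  0.44 -0.2  -0.   -0.93 -1.3 ] 15.5
```

Emit:
{"method": "apply_moves", "body": {
  "increments": [
    [[0, 0, 0.003, 0, 0, 0, -1], [0, 0, 0.003, 0, 0, 0, -1]]
  ]
}}

```text
clock: 15.7
position: [577.7, -170.6, 194.2]
ee_rot: [-0.125, 0.992, -0.0, 0.0]
contact_force: [-0.5, -0.6, 0.1]
gripper_width: 16.2
```

```bash
python3 -c "from st import *"
```

```text
[ 577.76 -170.55  194.16] F [-0.74  0.32  0.33] 0.35922335211905443 [-0.02  0.44 -0.2   0.   -0.93 -1.3 ] 15.9
```

Pad 1 touches at 194.17; level mean is 194.16. Now pad 0.

Emit:
{"method": "apply_moves", "body": {
  "increments": [
    [[0, 0, -0.05, 0, 0, 0, -1], [0, 0, -0.15, 0, 0, 0, -1], [-0.02, 0.2, -0.2, 0, 0, 0, -1], [-0.05, 0.5, -0.2, 0, 0, 0, -1], [-0.07, 0.75, -0.2, 0, 0, 0, -1], [-0.086, 0.89, -0.15, 0, 0, 0, -1], [-0.086, 0.89, -0.11, 0, 0, 0, -1], [-0.086, 0.89, -0.09, 0, 0, 0, -1], [-0.086, 0.89, -0.09, 0, 0, 0, -1]]
  ]
}}

```text
clock: 16.8
position: [564.0, -82.9, 202.4]
ee_rot: [-0.124, 0.992, -0.0, -0.001]
contact_force: [-0.1, -0.2, -1.4]
gripper_width: 16.4
```

```bash
python3 - <<'E'
from st import *
c=arm.get_image("scene");cv2.imwrite("pics/s10.png",cv2.resize(c["img"][120:240,160:280,::-1],None,fx=5,fy=5,interpolation=cv2.INTER_CUBIC))
E
```

```text
[564.18 -82.96 202.77] F [ 0.21 -0.03 -1.72] 0.25710541990678565 [ 0.14  0.39 -0.27  0.   -0.92 -1.46] 17.0
```

View pics/s10.png

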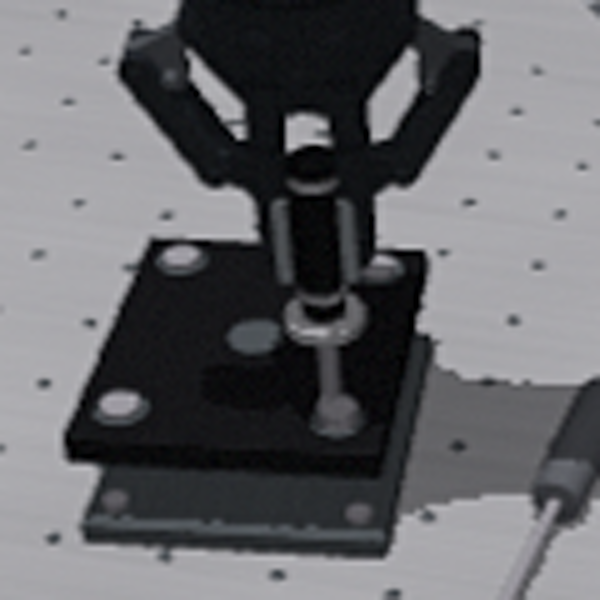

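Tip is over the high pad. Step down.

Emit:
{"method": "apply_moves", "body": {
  "increments": [
    [[0, 0, 0.01, 0, 0, 0, -1], [0, 0, 0.02, 0, 0, 0, -1], [0, 0, 0.02, 0, 0, 0, -1]]
  ]
}}

```text
clock: 17.35
position: [563.9, -82.3, 200.7]
ee_rot: [-0.125, 0.992, 0.0, -0.0]
contact_force: [-0.1, 0.6, -1.4]
gripper_width: 16.4
```

Emit:
{"method": "apply_moves", "body": {
  "increments": [
    [[0, 0, 0.005, 0, 0, 0, -1], [0, 0, 0.01, 0, 0, 0, -1], [0, 0, 0.01, 0, 0, 0, -1]]
  ]
}}

```text
clock: 17.65
position: [564.0, -82.2, 199.8]
ee_rot: [-0.125, 0.992, 0.0, -0.0]
contact_force: [0.0, -0.1, -1.3]
gripper_width: 16.7
```

Emit:
{"method": "apply_moves", "body": {
  "increments": [
    [[0, 0, 0.005, 0, 0, 0, -1], [0, 0, 0.01, 0, 0, 0, -1], [0, 0, 0.01, 0, 0, 0, -1]]
  ]
}}

```text
clock: 17.95
position: [564.0, -82.2, 198.8]
ee_rot: [-0.125, 0.992, 0.0, -0.0]
contact_force: [0.0, -0.6, -1.3]
gripper_width: 16.5
```

Emit:
{"method": "apply_moves", "body": {
  "increments": [
    [[0, 0, 0.005, 0, 0, 0, -1], [0, 0, 0.005, 0, 0, 0, -1]]
  ]
}}

```text
clock: 18.15
position: [564.1, -82.2, 198.4]
ee_rot: [-0.125, 0.992, -0.0, 0.0]
contact_force: [-0.0, -0.2, -1.2]
gripper_width: 16.7
```

Emit:
{"method": "apply_moves", "body": {
  "increments": [
    [[0, 0, 0.005, 0, 0, 0, -1], [0, 0, 0.005, 0, 0, 0, -1]]
  ]
}}

```text
clock: 18.35
position: [564.2, -82.2, 198.3]
ee_rot: [-0.125, 0.992, -0.0, 0.0]
contact_force: [0.3, -0.0, 1.4]
gripper_width: 16.8
```

Emit:
{"method": "apply_moves", "body": {
  "increments": [
    [[0, 0, 0.005, 0, 0, 0, -1], [0, 0, 0.005, 0, 0, 0, -1]]
  ]
}}

```text
clock: 18.55
position: [564.2, -82.2, 198.3]
ee_rot: [-0.125, 0.992, -0.0, 0.0]
contact_force: [-2.1, 1.2, 5.3]
gripper_width: 16.6
```

```bash
python3 -c "from st import *"
```

```text
[564.25 -82.18 198.24] F [-1.62  1.1   5.53] 0.3008173905256915 [ 0.14  0.39 -0.27  0.   -0.91 -1.46] 18.75
```

Pad 0 stands at 198.25, i.e. 4.1 mm high. Pressing it in small steps.

Emit:
{"method": "apply_moves", "body": {
  "increments": [
    [[0, 0, 0.005, 0, 0, 0, -1], [0, 0, 0.005, 0, 0, 0, -1], [0, 0, 0.005, 0, 0, 0, -1]]
  ]
}}

```text
clock: 19.05
position: [564.3, -82.2, 198.1]
ee_rot: [-0.125, 0.992, -0.0, 0.001]
contact_force: [-2.5, 1.4, 7.4]
gripper_width: 16.5
```

Emit:
{"method": "apply_moves", "body": {
  "increments": [
    [[0, 0, 0.005, 0, 0, 0, -1], [0, 0, 0.005, 0, 0, 0, -1], [0, 0, 0.005, 0, 0, 0, -1]]
  ]
}}

```text
clock: 19.35
position: [564.3, -82.2, 197.8]
ee_rot: [-0.125, 0.992, -0.0, 0.001]
contact_force: [-2.3, 1.9, 8.6]
gripper_width: 16.7
```

Emit:
{"method": "apply_moves", "body": {
  "increments": [
    [[0, 0, 0.005, 0, 0, 0, -1], [0, 0, 0.005, 0, 0, 0, -1], [0, 0, 0.005, 0, 0, 0, -1]]
  ]
}}

```text
clock: 19.65
position: [564.3, -82.2, 197.3]
ee_rot: [-0.125, 0.992, -0.0, 0.001]
contact_force: [-2.8, 2.2, 8.0]
gripper_width: 16.7
```

Emit:
{"method": "apply_moves", "body": {
  "increments": [
    [[0, 0, 0.005, 0, 0, 0, -1], [0, 0, 0.01, 0, 0, 0, -1], [0, 0, 0.015, 0, 0, 0, -1], [0, 0, 0.015, 0, 0, 0, -1], [0, 0, 0.015, 0, 0, 0, -1]]
  ]
}}

```text
clock: 20.15
position: [564.4, -82.1, 195.8]
ee_rot: [-0.125, 0.992, -0.0, 0.001]
contact_force: [-3.7, 1.2, 7.9]
gripper_width: 16.5
```

```bash
python3 -c "from st import *"
```

```text
[564.34 -82.16 195.85] F [-2.2   1.44  7.96] 0.38988549925145666 [ 0.14  0.39 -0.28  0.   -0.9  -1.46] 20.35
```

Emit:
{"method": "apply_moves", "body": {
  "increments": [
    [[0, 0, 0.005, 0, 0, 0, -1], [0, 0, 0.01, 0, 0, 0, -1], [0, 0, 0.01, 0, 0, 0, -1], [0, 0, 0.01, 0, 0, 0, -1]]
  ]
}}

```text
clock: 20.75
position: [564.3, -82.2, 194.9]
ee_rot: [-0.125, 0.992, -0.0, 0.001]
contact_force: [-2.0, 1.4, 8.0]
gripper_width: 16.6
```

Emit:
{"method": "apply_moves", "body": {
  "increments": [
    [[0, 0, 0.006, 0, 0, 0, -1], [0, 0, 0.006, 0, 0, 0, -1], [0, 0, 0.006, 0, 0, 0, -1]]
  ]
}}

```text
clock: 21.05
position: [564.3, -82.2, 194.2]
ee_rot: [-0.125, 0.992, -0.0, 0.001]
contact_force: [-2.9, 0.8, 8.7]
gripper_width: 16.8
```

```bash
python3 -c "from st import *"
```

```text
[564.34 -82.16 194.23] F [-2.34  1.08  7.91] 0.3069872282806383 [ 0.14  0.39 -0.28  0.   -0.9  -1.46] 21.25
```

Pad 0 now at the level reading (194.23). Re-touch pad 1 to check that the probe has not slipped in the grip.

Emit:
{"method": "apply_moves", "body": {
  "increments": [
    [[0, 0, -0.05, 0, 0, 0, -1], [0, 0, -0.15, 0, 0, 0, -1], [0.02, -0.2, -0.2, 0, 0, 0, -1], [0.05, -0.5, -0.2, 0, 0, 0, -1], [0.07, -0.75, -0.2, 0, 0, 0, -1], [0.086, -0.89, -0.15, 0, 0, 0, -1], [0.086, -0.89, -0.06, 0, 0, 0, -1], [0.086, -0.89, -0.04, 0, 0, 0, -1], [0.086, -0.89, -0.03, 0, 0, 0, -1], [0.086, -0.89, -0.03, 0, 0, 0, -1]]
  ]
}}

```text
clock: 22.25
position: [577.7, -169.7, 195.6]
ee_rot: [-0.125, 0.992, 0.0, -0.0]
contact_force: [-0.4, -0.7, -0.7]
gripper_width: 16.1
```

```bash
python3 - <<'E'
from st import *
c=arm.get_image("scene");cv2.imwrite("pics/s11.png",cv2.resize(c["img"][120:240,160:280,::-1],None,fx=5,fy=5,interpolation=cv2.INTER_CUBIC))
E
```

```text
[ 577.91 -169.93  196.11] F [ 0.26  0.24 -0.99] 0.3268823164142177 [-0.02  0.44 -0.19  0.   -0.94 -1.3 ] 22.45
```

View pics/s11.png

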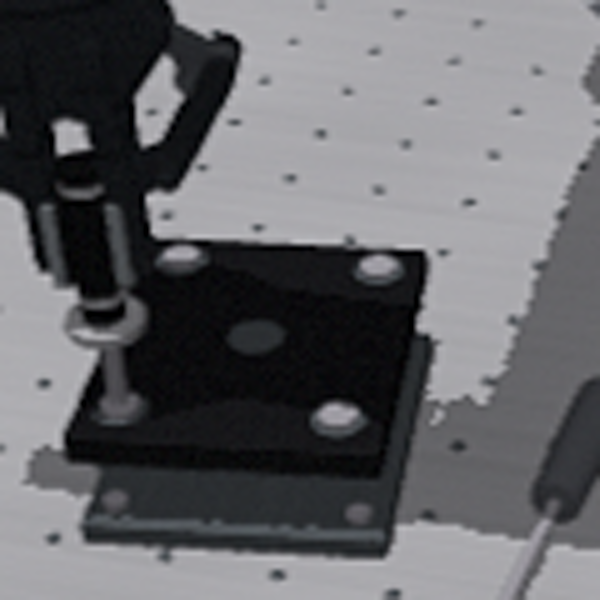

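The pad at (337,415) now looks level with the others. Touch pad 1.

Emit:
{"method": "apply_moves", "body": {
  "increments": [
    [[0, 0, 0.008, 0, 0, 0, -1], [0, 0, 0.013, 0, 0, 0, -1], [0, 0, 0.013, 0, 0, 0, -1]]
  ]
}}

```text
clock: 22.8
position: [577.7, -170.5, 194.4]
ee_rot: [-0.125, 0.992, 0.0, -0.0]
contact_force: [0.1, -0.1, -2.4]
gripper_width: 16.2
```

Emit:
{"method": "apply_moves", "body": {
  "increments": [
    [[0, 0, 0.004, 0, 0, 0, -1], [0, 0, 0.004, 0, 0, 0, -1]]
  ]
}}

```text
clock: 23.0
position: [577.8, -170.6, 194.2]
ee_rot: [-0.125, 0.992, -0.0, 0.0]
contact_force: [0.0, -0.1, -0.7]
gripper_width: 16.3
```

Emit:
{"method": "apply_moves", "body": {
  "increments": [
    [[0, 0, 0.003, 0, 0, 0, -1], [0, 0, 0.003, 0, 0, 0, -1]]
  ]
}}

```text
clock: 23.2
position: [577.8, -170.6, 194.1]
ee_rot: [-0.125, 0.992, -0.0, 0.0]
contact_force: [-1.0, 0.6, 2.2]
gripper_width: 16.4
```

```bash
python3 -c "from st import *"
```

```text
[ 577.8  -170.6   194.13] F [-0.74 -0.13  1.3 ] 0.4451196845690376 [-0.02  0.44 -0.2   0.   -0.93 -1.3 ] 23.4
```

No slip (194.13). Lift and go back over the stand.

Emit:
{"method": "apply_moves", "body": {
  "increments": [
    [[0, 0, -0.1, 0, 0, 0, -1], [0, 0, -0.25, 0, 0, 0, -1], [-0.02, 0.2, -0.35, 0, 0, 0, -1], [-0.045, 0.5, -0.35, 0, 0, 0, -1], [-0.076, 0.848, -0.35, 0, 0, 0, -1]]
  ]
}}

```text
clock: 23.9
position: [564.2, -86.2, 229.6]
ee_rot: [-0.124, 0.992, -0.0, 0.001]
contact_force: [-0.4, -0.3, -1.2]
gripper_width: 16.4
```

Emit:
{"method": "apply_moves", "body": {
  "increments": [
    [[-0.025, 0.28, 0, 0, 0, 0, -1], [-0.05, 0.56, 0, 0, 0, 0, -1], [-0.076, 0.848, 0, 0, 0, 0, -1]]
  ]
}}

```text
clock: 24.2
position: [550.3, -1.4, 229.3]
ee_rot: [-0.125, 0.992, 0.0, 0.0]
contact_force: [-0.2, 0.6, -0.8]
gripper_width: 16.0
```

Emit:
{"method": "apply_moves", "body": {
  "increments": [
    [[-0.025, 0.28, 0, 0, 0, 0, -1], [-0.05, 0.56, 0, 0, 0, 0, -1], [-0.076, 0.848, 0, 0, 0, 0, -1]]
  ]
}}

```text
clock: 24.5
position: [536.7, 82.7, 229.3]
ee_rot: [-0.125, 0.992, 0.0, 0.0]
contact_force: [0.4, 0.3, -1.1]
gripper_width: 16.2
```

Emit:
{"method": "apply_moves", "body": {
  "increments": [
    [[-0.025, 0.28, 0, 0, 0, 0, -1], [-0.05, 0.56, 0, 0, 0, 0, -1], [-0.07, 0.77, 0, 0, 0, 0, -1], [-0.076, 0.848, 0, 0, 0, 0, -1], [-0.076, 0.848, 0, 0, 0, 0, -1], [-0.076, 0.848, 0, 0, 0, 0, -1], [-0.076, 0.848, 0, 0, 0, 0, -1]]
  ]
}}

```text
clock: 25.2
position: [523.4, 164.7, 228.8]
ee_rot: [-0.124, 0.992, -0.0, -0.0]
contact_force: [-0.1, 0.7, -0.6]
gripper_width: 16.3
```

```bash
python3 - <<'E'
from st import *
print(s["ee_rot"])
cv2.imwrite("pics/w12.png",cv2.resize(p["img"][:,:,::-1],None,fx=1.4,fy=1.4,interpolation=cv2.INTER_CUBIC))
print("pred hole px",proj(p,(523.6,165.4,45),True)*1.4)
E
```

```text
[523.43 164.81 228.82] F [ 0.61 -0.14 -0.84] 0.3839845502292726 [ 0.6   0.32 -0.29 -0.   -0.96 -1.92] 25.4
[-0.12  0.99 -0.   -0.  ]
pred hole px [402.84 292.23]
```

View pics/w12.png

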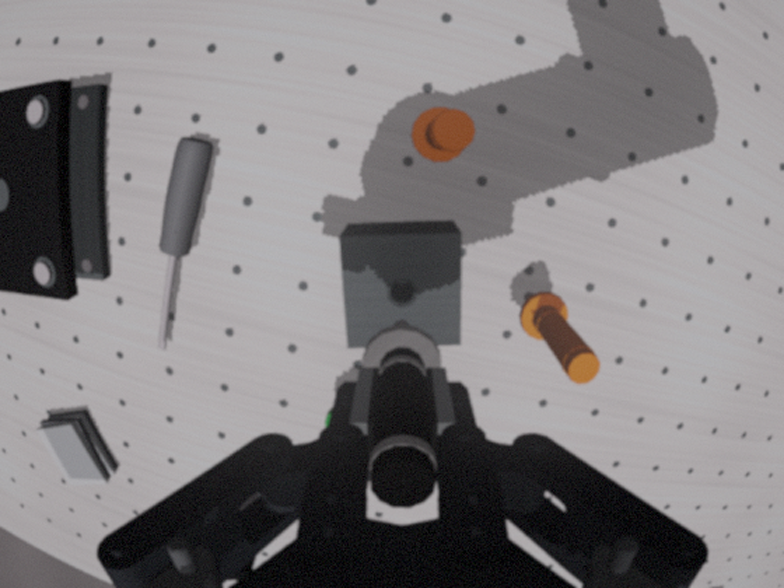

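Hole shows at (402,291), as predicted. Lower the tip into it.

Emit:
{"method": "apply_moves", "body": {
  "increments": [
    [[0, 0.006, 0.1, 0, 0, 0, -1], [0, 0.006, 0.25, 0, 0, 0, -1], [0, 0.006, 0.4, 0, 0, 0, -1], [0, 0.006, 0.45, 0, 0, 0, -1], [0, 0.006, 0.45, 0, 0, 0, -1], [0, 0.006, 0.45, 0, 0, 0, -1]]
  ]
}}

```text
clock: 26.0
position: [523.5, 166.3, 184.1]
ee_rot: [-0.125, 0.992, 0.0, 0.0]
contact_force: [0.5, -0.8, -0.8]
gripper_width: 16.5
```

Emit:
{"method": "apply_moves", "body": {
  "increments": [
    [[0, 0, 0.05, 0, 0, 0, -1], [0, 0, 0.1, 0, 0, 0, -1], [0, 0, 0.15, 0, 0, 0, -1], [0, 0, 0.2, 0, 0, 0, -1], [0, 0, 0.2, 0, 0, 0, -1], [0, 0, 0.2, 0, 0, 0, -1]]
  ]
}}

```text
clock: 26.6
position: [523.2, 166.2, 163.6]
ee_rot: [-0.125, 0.992, -0.0, -0.0]
contact_force: [0.1, 0.7, -1.6]
gripper_width: 16.7
```

```bash
python3 - <<'E'
from st import *
c=arm.get_image("scene");cv2.imwrite("pics/s13.png",cv2.resize(c["img"][120:270,280:430,::-1],None,fx=4,fy=4,interpolation=cv2.INTER_CUBIC))
E
```

```text
[523.31 166.29 163.97] F [-0.24 -0.22 -1.3 ] 0.2999439396678665 [ 0.6   0.4  -0.36  0.   -0.81 -1.92] 26.8
```

View pics/s13.png

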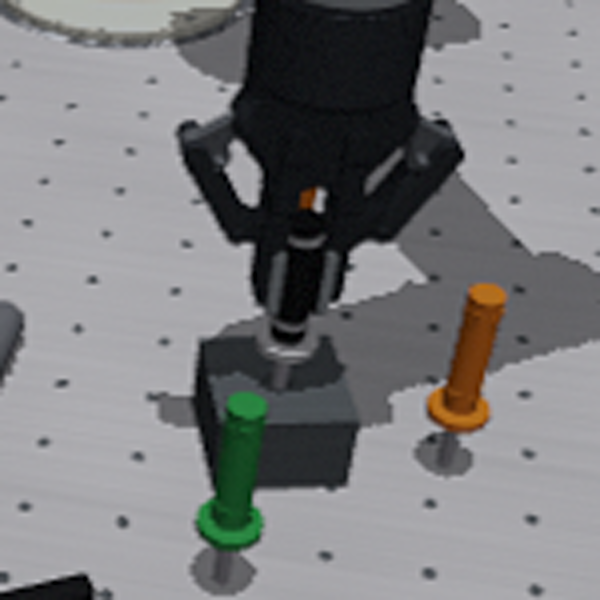

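Tip is 13 mm into the hole with no force. Continue home.

Emit:
{"method": "apply_moves", "body": {
  "increments": [
    [[0, -0.006, 0.05, 0, 0, 0, -1], [0, -0.006, 0.1, 0, 0, 0, -1], [0, -0.006, 0.15, 0, 0, 0, -1], [0, -0.006, 0.19, 0, 0, 0, -1], [0, -0.006, 0.2, 0, 0, 0, -1], [0, -0.006, 0.2, 0, 0, 0, -1], [0, -0.006, 0.2, 0, 0, 0, -1]]
  ]
}}

```text
clock: 27.55
position: [523.5, 165.7, 143.9]
ee_rot: [-0.125, 0.992, 0.0, 0.0]
contact_force: [0.0, 0.6, -1.6]
gripper_width: 16.5
```

```bash
python3 -c "from st import *"
```

```text
[523.44 165.7  144.03] F [ 0.31 -0.29 -1.89] 0.2849438036086362 [ 0.6   0.43 -0.38  0.   -0.76 -1.92] 27.75
```

Emit:
{"method": "apply_moves", "body": {
  "increments": [
    [[0, 0, 0.01, 0, 0, 0, -1], [0, 0, 0.018, 0, 0, 0, -1], [0, 0, 0.02, 0, 0, 0, -1], [0, 0, 0.02, 0, 0, 0, -1]]
  ]
}}

```text
clock: 28.15
position: [523.4, 165.6, 142.1]
ee_rot: [-0.125, 0.992, 0.0, 0.0]
contact_force: [-1.3, 0.5, 1.4]
gripper_width: 16.7
```

```bash
python3 -c "from st import *"
```

```text
[523.37 165.65 142.08] F [-0.95  0.    2.24] 0.234998400086802 [ 0.6   0.43 -0.38  0.   -0.76 -1.92] 28.35
```

Home (same height as at pick-up, flange contact felt). Release to partial opening, then retreat up.

Emit:
{"method": "apply_moves", "body": {
  "increments": [
    [[0, 0, 0, 0, 0, 0, 0.2], [0, 0, 0, 0, 0, 0, 0.2], [0, 0, 0, 0, 0, 0, 0.2], [0, 0, 0, 0, 0, 0, 0.2], [0, 0, 0, 0, 0, 0, 0.2], [0, 0, 0, 0, 0, 0, 0.2], [0, 0, 0, 0, 0, 0, 0.2], [0, 0, 0, 0, 0, 0, 0.2]]
  ]
}}

```text
clock: 29.15
position: [523.3, 165.7, 141.8]
ee_rot: [-0.125, 0.992, 0.0, 0.0]
contact_force: [-0.2, -0.5, -0.7]
gripper_width: 51.4
```

Emit:
{"method": "apply_moves", "body": {
  "increments": [
    [[0, 0, -0.1, 0, 0, 0, 0.2], [0, 0, -0.25, 0, 0, 0, 0.2], [0, 0, -0.45, 0, 0, 0, 0.2], [0, 0, -0.65, 0, 0, 0, 0.2], [0, 0, -0.85, 0, 0, 0, 0.2], [0, 0, -1, 0, 0, 0, 0.2], [0, 0, -1, 0, 0, 0, 0.2]]
  ]
}}

```text
clock: 29.85
position: [524.4, 166.2, 245.0]
ee_rot: [-0.125, 0.992, 0.001, 0.003]
contact_force: [0.6, -0.5, -0.6]
gripper_width: 51.2
```

Emit:
{"method": "apply_moves", "body": {
  "increments": [
    [[0, -0.1, -0.3, 0, 0, 0, 0.2], [0.1, -0.4, -0.5, 0, 0, 0, 0.2], [0.3, -0.7, -0.5, 0, 0, 0, 0.2], [0.4, -0.9, -0.5, 0, 0, 0, 0.2], [0.4, -0.9, -0.5, 0, 0, 0, 0.2], [0.4, -0.9, -0.5, 0, 0, 0, 0.2]]
  ]
}}

```text
clock: 30.45
position: [506.7, 68.2, 291.5]
ee_rot: [-0.124, 0.992, 0.0, -0.0]
contact_force: [0.5, 0.3, 0.3]
gripper_width: 51.1
```

```bash
python3 - <<'E'
from st import *
c=arm.get_image("scene");cv2.imwrite("pics/s14.png",c["img"][:,:,::-1])
cv2.imwrite("pics/s14z.png",cv2.resize(c["img"][140:290,160:410,::-1],None,fx=3.2,fy=3.2,interpolation=cv2.INTER_CUBIC))
cv2.imwrite("pics/w14.png",p["img"][:,:,::-1])
a=cv2.imread("pics/scene0.png")
for (x,y,w,h,n) in((330,155,50,90,"stand"),(250,185,45,70,"driver"),(265,255,50,70,"lens"),(150,262,60,55,"cases")):
    d=np.abs(a[y:y+h,x:x+w].astype(int)-c["img"][y:y+h,x:x+w,::-1]).mean();print(n,d)
E
```

```text
[507.    69.09 291.46] F [ 0.2  -0.1   0.31] 0.23962207427403834 [ 0.45  0.2  -0.28 -0.   -1.08 -1.77] 30.65
stand 22.44725925925926
driver 5.069629629629629
lens 2.105047619047619
cases 2.2094949494949496
```

View pics/s14z.png

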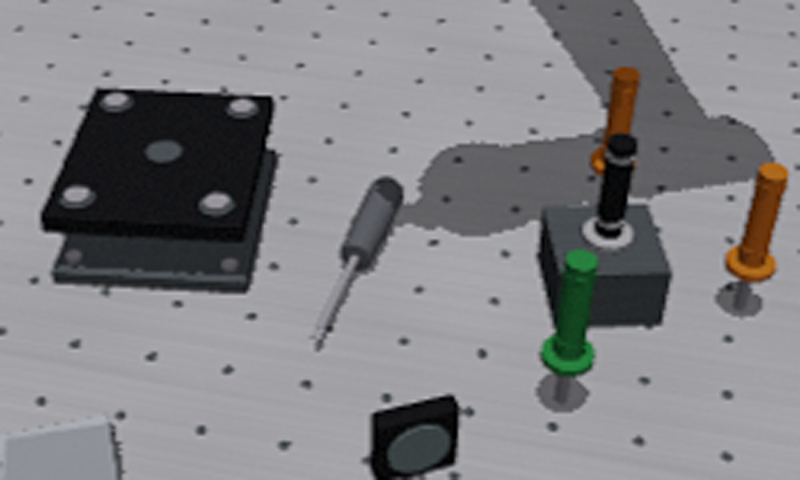

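View pics/w14.png

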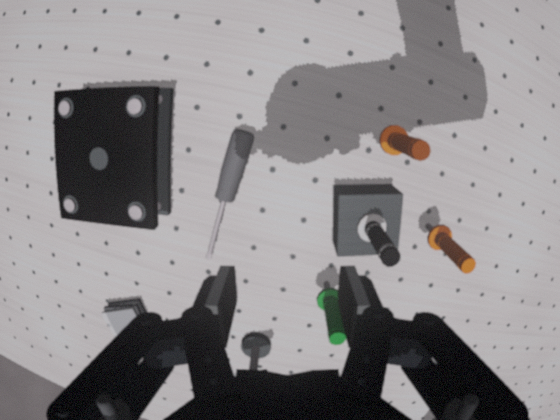

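The probe stands upright with its flange on the block (zoom 607,232), all four pads look alike, and the other things are where they were; the differences at the stand come from the arm's shadow.

```bash
python3 -c "
from bench import arm
s=arm.read_state();print(s['joint_vel'],s['clock']);print(arm.job_done())"
```

```text
[-0.00069954 -0.00195414 -0.00275993 -0.00036041 -0.00043127  0.00024623] 30.7
the job is handed in; nothing more can be done
None
```

The high pad was the one at pad_place0. I pressed it level, put the probe back home in its stand, and handed the job in at 30.7 s.

- **Finding it:** I took the probe from its stand and touched all four pads. The TCP height at contact was 194.06 (pad 2), 194.26 (pad 3), 194.17 (pad 1) and 198.25 (pad 0), so pad 0 stood about 4.1 mm high. The touch on pad 2 was harder than planned, at about 6.8 N against the 3 to 4 N intended. Its contact height did not change while the force rose, so it does not seem to have moved.
- **Pressing it:** I pushed pad 0 down in small steps at about 9 to 10 N, to a reading of 194.23. A second touch on pad 1 then read 194.13, so the probe had not slipped in the grip and that pad had not moved. I did not touch pad 0 again after releasing it.
- **Putting it back:** The probe went into the hole with no side force, and its flange met the block at 142.08. It was at 142.07 when I picked it up.
- **Last pictures:** They show the probe upright and seated, all four pads looking alike, and the other things where they were. The picture comparison differed noticeably only at the stand, because of the arm's shadow. The gripper was clear of everything.

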